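# Let the walnut out into the bowl

### The arm

A 6-joint arm with a two-finger parallel gripper is mounted at the origin on the work surface. World frame = base frame: x ahead of the robot, y to its left, z up, the work surface at z = 0. Lengths are in m, angles in rad, forces in N, time in s.
With the tool pointing down it reaches from about 0.35 to 0.775 m from the base axis. Payload 5.5 kg.
Tool frame: the origin (TCP) lies on the mounting face of the last link; the fingertips stand 173 mm ahead of it and the grasp point (between the pads) lies 155 mm ahead of it; z points along the fingers, y is the direction in which the jaws open and shut (so a half turn about z gives the same grasp; the last joint's range is limited). The gripper opens to 85 mm and grips with 20 to 120 N. Pads are 22 mm wide; open, the fingers measure 114 mm over their backs; the gripper's body (76 mm by 85 mm) begins 54 mm behind the grasp point. The pads swing forward as they close: fully open they stand 13 mm farther back than shut.
Start: joints at [-1.286, 0.313, 0.046, 1.304, 0, 1.431], TCP at [0.237, -0.524, 0.405] pointing down, gripper open.
Joint ranges: [-2.76, 2.76], [-0.86, 1.69], [-1.03, 1.26], [-2.2, 2.34], [-1.47, 1.5], [-3.14, 3.14]. Speed limits (rad/s): [2.57, 2.57, 3.14, 3.14, 3.14, 3.14].

### API

Orientations are given as a unit quaternion [w, x, y, z].
In Python, from workcell import * gives the robot as it stands. The module is installed in compiled form; this text tells all that it offers.
- The arm moves only by the shell command python3 -m crank 'ROWS' [FORCE]. ROWS is JSON, a list of rows, each a list of 7 numbers: the shift along the tool's x, y, z in mm, then the turn, a rotation vector about the tool's x, y, z in degrees, then the opening, from 0 (shut) to 1 (fully open). A call has exactly 8 rows; each row shifts and turns the commanded pose from where the row before left it, along the tool's axes as they then stand; what a row does not reach is not made up. A row lasts 1/8 s, in which the tool goes at most 62.5 mm and 10.7 degrees, less where a joint would pass 70% of its speed; a pose out of reach is approached as far as the arm can. A call with a gripper value outside its range is refused whole. The fingers move at their own pace and stop on an object; FORCE is the grip in N (left out, the last holds). Time passes only in rows, so rows that do not move let the fingers close, or fill a call up. It gives the time, the measured TCP pose, the force and the opening at its end, in the units of the state.
- get_state(): the state, without advancing time (a new reading comes with each control period).
- read_camera(name): name is "side" or "top"; returns the picture (400x640x3 uint8, blue, green, red); there is no depth.
- calibration(name): a dict with "fx", "fy", "cx", "cy" (pixels), "extrinsics" (4x4, takes a point from world to camera coordinates). Camera axes: x right, y down, z forward; pixel columns grow to the right and rows downward; lengths in m; the calibration is good to about 2 mm. A picture is of the moment at which its call begins. calibration takes no time and is no camera call.
- hand_in(): hands the job in, once; it reports no verdict.
The state is a dict: "clock": time; "joint_pos": joint angles; "qvel": joint speeds; "tau": joint torques, N m; "tcp_pos": TCP position; "orientation": TCP orientation; "wrist_force": force on the tool from outside, world axes, zero at the start; "ft_torque": the same for the moment, N m; "finger_gap": finger opening in m.
Only numpy, scipy, OpenCV 4.12 (cv2) and the standard library are available. Lean on these libraries where they do the work, as an engineer would, in place of code of your own. Each camera call takes 0.05 s, during which the arm holds its last target.

### The job

Push the turntable round by its upright peg, using the outside of the fingers, until the red bowl stands squarely in front of the dispenser lane that holds the walnut (the bigger nut). Then press down the pad of that lane's rocking lever with the fingertips so its gate lifts and the walnut rolls out into the bowl, and let the lever come up again. Grip and lift nothing, keep the hazelnut behind its gate, and do not touch the nuts, the bowl or any of the other things on the turntable and worktop.

Things in the scene. Friction and masses are not known exactly. Their poses are not given: they have to be found in the camera images.
- dispenser: Fixed two-lane nut dispenser, 175 wide (x), 315 long (y), 190 mm high. Origin on the worktop below the chute's mouth, midway between the lanes; +y runs uphill from the mouth to the lever pads; yaw within 0.12 rad. Lane centres at its x = -31 mm (near lane, nearest the robot) and +31 mm (far); lanes 44 mm wide, open on top. Gates at y = 75 mm, a nut behind each.
- near_mouth (a point): Centre of the near lane's floor at its open end, the edge over which its nut falls, 110 mm above the worktop. The floor slopes down 9 degrees towards it. A released nut flies on and lands 35 to 55 mm beyond this edge (dispenser -y).
- far_mouth (a point): The same for the far lane.
- near_pad (a point): Top centre of the near lever's grey press pad, 46 mm (x) by 42 mm (y), 184 mm above the worktop when up. The lever is an aluminium arm beside the lane, rocking on an axle 100 mm from the pad; its gate hangs 120 mm beyond the axle. The two pads' centres are 92 mm apart.
- far_pad (a point): The same for the far lever.
- near_lever (a joint): Angle of the near lever, rad: 0 = pad up, gate closed; 0.38 = pad fully down on its stop (37 mm lower), gate about 50 mm up (top 225 mm above the worktop). The gate clears the walnut from about 0.26 on. A spring returns it: about 2.5 N on the pad to start, 5.5 N fully down.
- far_lever (a joint): The same for the far lever.
- walnut_center (a point): Centre of the walnut: brown ball 34 mm in diameter, 15 g, in one of the lanes (either one).
- hazelnut_center (a point): Centre of the hazelnut: brown ball 26 mm in diameter, 10 g, in the other lane.
- walnut: The walnut; its origin is a point on its skin that turns as it rolls (use the centre).
- turntable: Fixed foot of the turntable. Origin on the turning axis at worktop height. The axis lies about 125 mm in front of the dispenser's mouth (dispenser -y), midway between the lanes.
- disc (a joint): Turn of the disc from its starting place, rad, counter-clockwise from above positive, 0 at the start. The pale green plastic disc is 340 mm across, its top 30 mm above the worktop; it turns freely both ways (6 rad), takes about 1 to 2 N at the peg and stays where it is left. All that stands on it rides along.
- peg_top (a point): Top centre of the upright peg on the disc, pale green, 16 mm in diameter, standing 41 mm above the disc (top 71 mm above the worktop), 148 mm from the turning axis, on the side opposite the bowl.
- bowl: Red melamine bowl, loose on the disc, 120 mm across the rim, 50 mm high, wall 4 mm; origin under its centre. Its centre is about 90 mm from the turning axis; in front of the mouth its rim (80 mm above the worktop) passes below the chute.
- spice_tin: Steel spice tin on the disc, 50 mm in diameter, 60 mm high; origin under its centre.
- dish: White ceramic dish on the disc, 76 mm across, 25 mm high; origin under its centre.
- spoon: Wooden spoon lying on the disc between the axis and the peg, 190 mm long; origin under its middle.
- pot: Aluminium pot on the worktop, about 170 mm across, 100 mm high; origin under its centre.
- mug: Blue mug on the worktop, 80 mm across, 90 mm high; origin under its centre.
- jar: Glass jar on the worktop, 72 mm across, 110 mm high; origin under its centre.
- hazelnut: The hazelnut; its origin is a point on its skin that turns as it rolls (use the centre).
Not all that is in view belongs to the job. What is shaped like the bowl but yellow is not meant.

How it is judged:
By the outcome, as a careful person would: the job done as asked, in the order asked, and still so for the second after the job is handed in, with the robot touching nothing.
It also fails if it takes over 61 s, if anything falls off the work surface, if the arm or the gripper's body presses on something with over 40 N, if the wrist force passes 120 N, or if a joint passes its speed limit or range.

## Working session

There is one attempt and no reset: what is moved stays moved. The work goes in short steps, Python scripts to look and compute and a shell command to move; the robot and the scene stay as the last step left them, time stands still between calls to the robot, and variables do not carry over. Pictures are saved under pics/ and viewed, and the job is handed in when it is done.

```bash
mkdir -p pics; python3 - <<'E'
from workcell import *
import cv2
for n in("top","side"):
    cv2.imwrite(f"pics/{n}0.png",read_camera(n)); c=calibration(n); print(n,c)
print(get_state())
E
```

```text
top {'fx': 381.0681799599028, 'fy': 381.0681799599028, 'cx': 324.34715386778083, 'cy': 201.0592130570221, 'extrinsics': array([[ 1.10282505e-02, -9.99936761e-01,  2.20284649e-03,
         3.14683172e-02],
       [-9.85488100e-01, -1.12420208e-02, -1.69371844e-01,
         5.90534791e-01],
       [ 1.69385898e-01, -3.03003872e-04, -9.85549758e-01,
         1.12005017e+00],
       [ 0.00000000e+00,  0.00000000e+00,  0.00000000e+00,
         1.00000000e+00]])}
side {'fx': 485.1636803095453, 'fy': 485.1636803095453, 'cx': 327.1792062783823, 'cy': 194.86101296176994, 'extrinsics': array([[-0.8592838 , -0.51149564,  0.00188583,  0.53150011],
       [-0.34870743,  0.58310351, -0.73375297,  0.2873474 ],
       [ 0.37421181, -0.63115965, -0.67941373,  1.3906637 ],
       [ 0.        ,  0.        ,  0.        ,  1.        ]])}
{'clock': 0.1, 'joint_pos': array([-1.28557896e+00,  3.13952780e-01,  4.51053754e-02,  1.30361561e+00,
       -1.03873946e-05,  1.43117166e+00]), 'qvel': array([-0.00141187, -0.00124601,  0.00546772,  0.00156397,  0.00081572,
       -0.000623  ]), 'tau': array([ 1.99560323e-03, -4.81725597e+01,  2.99243456e+01,  1.27841695e-02,
       -1.36445296e-04, -6.56461040e-06]), 'tcp_pos': array([ 0.23693059, -0.52373068,  0.40388741]), 'orientation': array([-8.30759522e-04,  9.77523024e-01,  2.10827047e-01, -6.57908067e-05]), 'wrist_force': array([ 0.07292078, -0.20527774, -0.27658774]), 'ft_torque': array([-0.01785353, -0.02048454,  0.00684898]), 'finger_gap': 0.08567180511318197}
```

View pics/top0.png

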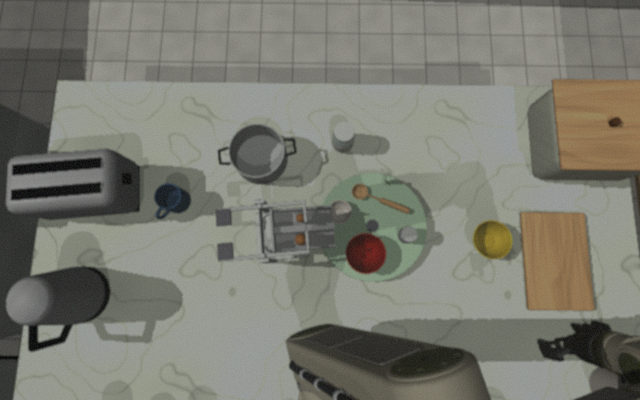

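View pics/side0.png

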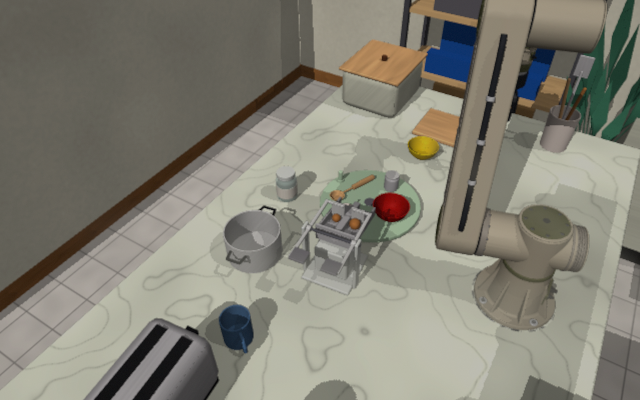

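```bash
python3 - <<'E'
import cv2
t=cv2.imread("pics/top0.png");s=cv2.imread("pics/side0.png")
cv2.imwrite("pics/tc.png",cv2.resize(cv2.convertScaleAbs(t[160:300,205:445],alpha=1.5),None,fx=3.3,fy=3.3,interpolation=cv2.INTER_CUBIC))
cv2.imwrite("pics/sc.png",cv2.resize(cv2.convertScaleAbs(s[160:300,270:440],alpha=1.3),None,fx=4.2,fy=4.2,interpolation=cv2.INTER_CUBIC))
E
```

```text
(no output)
```

View pics/tc.png

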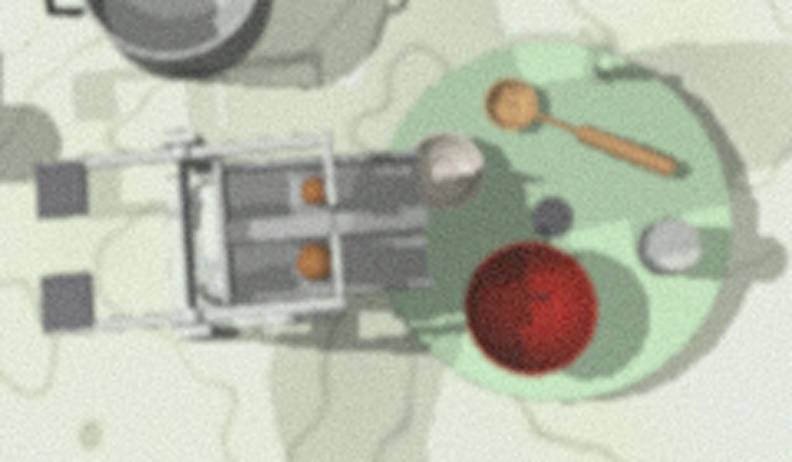

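View pics/sc.png

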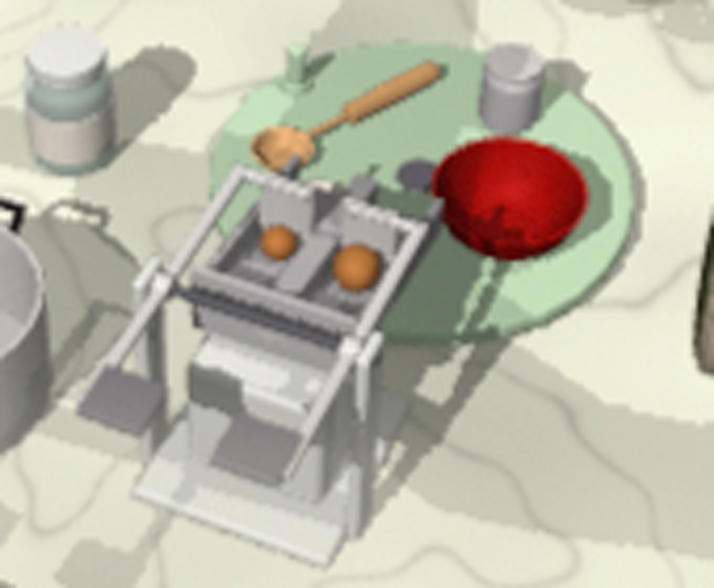

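```bash
cat > h.py <<'E'
import numpy as np
from workcell import *
def bp(n,u,v,z):
    c=calibration(n);E=c["extrinsics"];R=E[:3,:3];t=E[:3,3]
    d=R.T@np.array([(u-c["cx"])/c["fx"],(v-c["cy"])/c["fy"],1]);o=-R.T@t
    return o+d*(z-o[2])/d[2]
def pj(n,p):
    c=calibration(n);E=c["extrinsics"];q=E[:3,:3]@np.asarray(p)+E[:3,3]
    return np.array([c["fx"]*q[0]/q[2]+c["cx"],c["fy"]*q[1]/q[2]+c["cy"]])
E
python3 - <<'E'
from h import *
np.set_printoptions(precision=4,suppress=True)
T=lambda u,v,z:bp("top",205+(u+.5)/3.3-.5,160+(v+.5)/3.3-.5,z)
S=lambda u,v,z:bp("side",270+(u+.5)/4.2-.5,160+(v+.5)/4.2-.5,z)
for n,z,a,b in [("nearpad",.184,(68,302),(255,450)),("farpad",.184,(61,190),(120,398)),("walnut",.142,(313,262),(357,269)),("haz",.138,(313,190),(279,243)),
 ("bowlrim",.08,(532,308),(510,182)),("hub",.032,(551,216),(418,174)),("disc",.03,(560,220),(425,192)),("peg",.071,(607,60),(296,48)),("tin",.09,(670,240),(514,58)),("dish",.055,(450,168),None),("muzzle near corner",.13,(430,285),None),("mouthfarcorner",.13,(418,155),None)]:
    print(n,T(*a,z),S(*b,z) if b else '')
E
```

```text
nearpad [0.4292 0.2996 0.184 ] [0.4269 0.307  0.184 ]
farpad [0.5199 0.3103 0.184 ] [0.5193 0.3147 0.184 ]
walnut [0.4665 0.106  0.142 ] [0.4637 0.1058 0.142 ]
haz [0.5281 0.1076 0.138 ] [0.5241 0.1082 0.138 ]
bowlrim [ 0.4324 -0.085   0.08  ] [ 0.4333 -0.0885  0.08  ]
hub [ 0.5196 -0.1087  0.032 ] [ 0.5182 -0.107   0.032 ]
disc [ 0.5162 -0.1173  0.03  ] [ 0.5048 -0.0933  0.03  ]
peg [ 0.6607 -0.157   0.071 ] [ 0.6571 -0.1523  0.071 ]
tin [ 0.4931 -0.2067  0.09  ] [ 0.4889 -0.2119  0.09  ]
dish [ 0.5606 -0.013   0.055 ] 
muzzle near corner [0.449 0.007 0.13 ] 
mouthfarcorner [0.5606 0.0181 0.13  ]
```

Lower ball (walnut, larger) at crop (313,262)=px (300,239) is in the near lane; the upper, smaller ball at (300,217) is the hazelnut. The red bowl is at px (366,253); the yellow one at (493,240) is not meant. Next I overlay the model on both pictures.

```bash
cat > ov.py <<'E'
from h import *
import cv2,sys
def circ(c,r,z,n=72):
    return [(c[0]+r*np.cos(a),c[1]+r*np.sin(a),z) for a in np.linspace(0,2*np.pi,n)]
def overlay(n,img,items,box,f):
    x0,y0,x1,y1=box
    g=cv2.resize(cv2.convertScaleAbs(img[y0:y1,x0:x1],alpha=1.4),None,fx=f,fy=f,interpolation=cv2.INTER_CUBIC)
    for pts,col in items:
        q=np.array([(pj(n,p)-[x0,y0]+.5)*f-.5 for p in pts])
        cv2.polylines(g,[np.round(q).astype(int)],False,col,1,cv2.LINE_AA)
    return g
AX=np.array([0.517,-0.1115]);O=np.array([0.501,0.012]);YAW=0.09
def disp(x,y,z):
    c,s=np.cos(YAW),np.sin(YAW);return (O[0]+c*x-s*y,O[1]+s*x+c*y,z)
def model(bowl,peg,O_=None):
    it=[(circ(AX,.17,.03),(255,0,0)),(circ(bowl,.06,.08),(255,255,0)),(circ(peg,.008,.071),(0,0,255))]
    for cx in(-.046,.046): it.append(([disp(cx+a,.295+b,.184) for a,b in[(-.023,-.021),(.023,-.021),(.023,.021),(-.023,.021),(-.023,-.021)]],(0,0,255)))
    it.append(([disp(a,0,.11) for a in(-.053,-.009,.009,.053)],(255,0,255)))
    for cx in(-.031,.031): it.append(([disp(cx,b,.11+.158*b) for b in(0,.07)],(255,0,255)))
    return it
E
python3 - <<'E'
from ov import *
t=cv2.imread("pics/top0.png");s=cv2.imread("pics/side0.png")
m=model((.4328,-.0867),(.659,-.155))
cv2.imwrite("pics/ot.png",overlay("top",t,m,(205,160,445,300),3.3))
cv2.imwrite("pics/os.png",overlay("side",s,m,(270,160,440,300),4.2))
print(bp("top",343,131,.11),bp("side",270+68/4.2,160+45/4.2,.11))
E
```

```text
[ 0.7943341  -0.01563508  0.11      ] [ 0.79056469 -0.0202593   0.11      ]
```

View pics/ot.png

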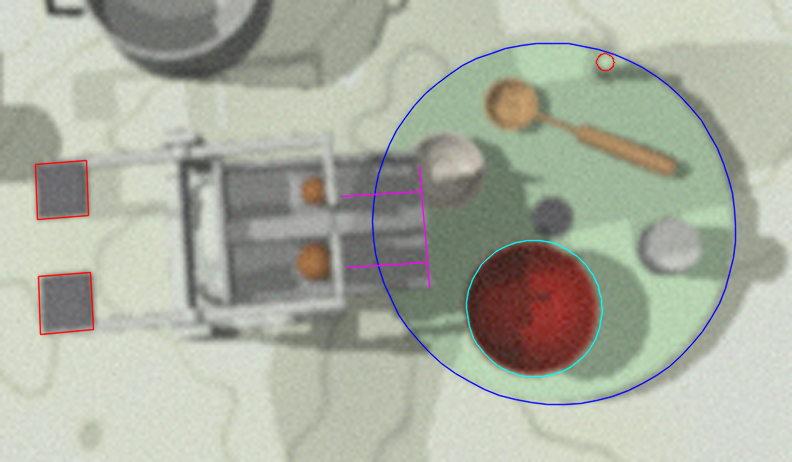

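View pics/os.png

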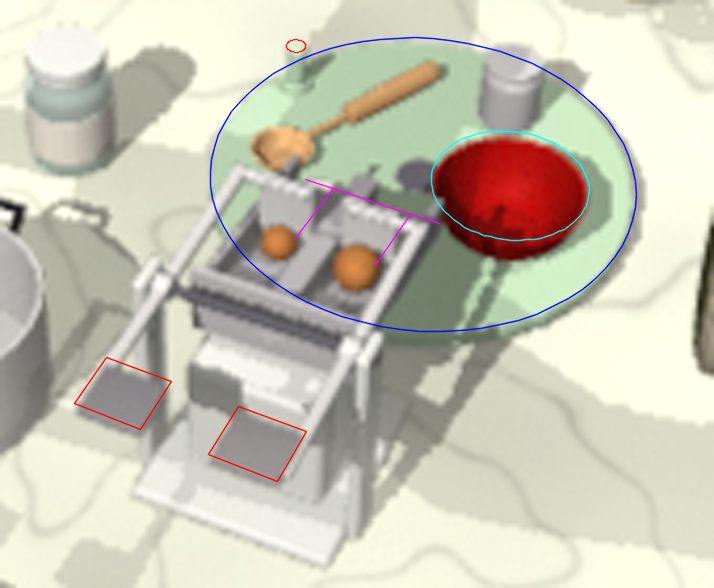

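```bash
python3 -m crank '[[50,-17,0,0,0,0,0],[50,-17,0,0,0,0,0],[50,-17,0,0,0,0,0],[50,-17,0,0,0,0,0],[50,-17,0,0,0,0,0],[50,-17,0,0,0,0,0],[50,-17,0,0,0,0,0],[50,-17,0,0,0,0,0]]'
```

```text
clock: 1.1
tcp_pos: [0.5464, -0.2337, 0.4043]
orientation: [-0.0, 0.978, 0.211, -0.0]
wrist_force: [-0.6, -1.1, -0.6]
finger_gap: -0.0
```

```bash
python3 -m crank '[[50,-17,0,0,0,0,0],[50,-17,0,0,0,0,0],[50,-17,0,0,0,0,0],[0,0,0,0,0,-10,0],[0,0,0,0,0,-10,0],[0,0,0,0,0,-10,0],[0,0,0,0,0,-10,0],[0,0,0,0,0,-10,0]]'; python3 -m crank '[[0,0,0,0,0,-10,0],[0,0,0,0,0,-10,0],[0,0,0,0,0,-10,0],[0,0,0,0,0,-10,0],[0,0,0,0,0,-10,0],[0,0,0,0,0,-10,0],[0,0,0,0,0,-10,0],[0,0,0,0,0,-10,0]]'
```

```text
clock: 2.1
tcp_pos: [0.661, -0.1268, 0.4039]
orientation: [-0.001, 0.795, 0.607, -0.0]
wrist_force: [0.1, -0.1, 0.4]
finger_gap: 0.0001
clock: 3.1
tcp_pos: [0.6609, -0.1269, 0.404]
orientation: [-0.001, 0.219, 0.976, 0.0]
wrist_force: [-0.0, 0.5, 0.6]
finger_gap: -0.0003
```

```bash
python3 -m crank '[[0,0,0,0,0,-9.3,0],[-6,9,0,0,0,0,0],[0,0,35,0,0,0,0],[0,0,40,0,0,0,0],[0,0,40,0,0,0,0],[0,0,35,0,0,0,0],[0,0,25,0,0,0,0],[0,0,0,0,0,0,0]]';  python3 - <<'E'
from h import *
import cv2
s=read_camera("side")
cv2.imwrite("pics/s1.png",cv2.resize(cv2.convertScaleAbs(s[90:260,260:440],alpha=1.3),None,fx=3.5,fy=3.5,interpolation=cv2.INTER_CUBIC))
E
```

```text
clock: 4.1
tcp_pos: [0.6685, -0.1192, 0.2267]
orientation: [-0.003, 0.143, 0.99, 0.0]
wrist_force: [0.9, -0.2, 0.1]
finger_gap: 0.0
```

View pics/s1.png

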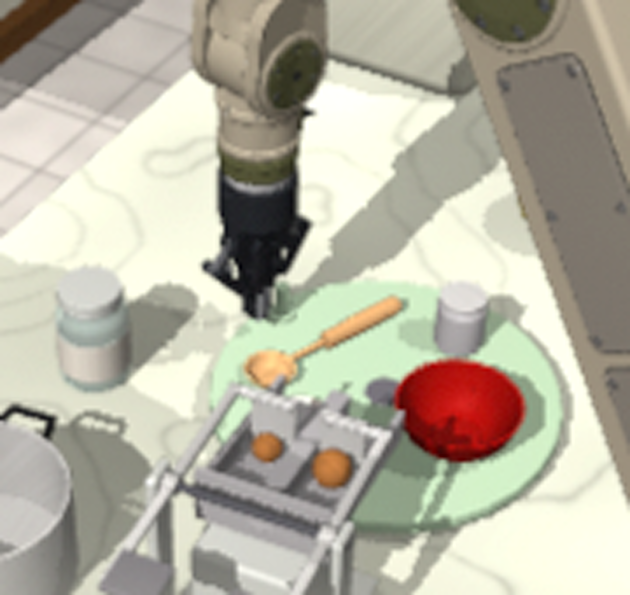

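```bash
python3 -m crank '[[0,0,6,0,0,0,0],[0,0,5,0,0,0,0],[0,-6,0,0,0,0,0],[0,-4,0,0,0,0,0],[-0.4,-2.6,0,0,0,1,0],[-0.75,-5.2,0,0,0,2,0],[-1,-7.8,0,0,0,3,0],[-1,-7.8,0,0,0,3,0]]'
```

```text
clock: 5.15
tcp_pos: [0.6616, -0.1528, 0.2189]
orientation: [0.0, 0.221, 0.975, 0.0]
wrist_force: [-0.1, 1.3, 1.2]
finger_gap: -0.0002
```

```bash
python3 -m crank '[[-1,-7.8,0,0,0,3,0],[-1,-7.8,0,0,0,3,0],[-1,-7.8,0,0,0,3,0],[-1,-7.8,0,0,0,3,0],[-1,-7.8,0,0,0,3,0],[-1,-7.8,0,0,0,3,0],[-0.75,-5.2,0,0,0,2,0],[-0.4,-2.6,0,0,0,1,0]]';  python3 - <<'E'
from h import *
import cv2
s=read_camera("side");t=read_camera("top")
cv2.imwrite("pics/s2.png",cv2.resize(cv2.convertScaleAbs(s[90:260,260:440],alpha=1.3),None,fx=3.5,fy=3.5,interpolation=cv2.INTER_CUBIC))
cv2.imwrite("pics/t2.png",cv2.resize(cv2.convertScaleAbs(t[160:300,205:445],alpha=1.5),None,fx=3.3,fy=3.3,interpolation=cv2.INTER_CUBIC))
E
```

```text
clock: 6.15
tcp_pos: [0.6366, -0.2017, 0.2188]
orientation: [0.0, 0.394, 0.919, 0.0]
wrist_force: [0.8, 0.0, -0.4]
finger_gap: 0.0
```

View pics/s2.png

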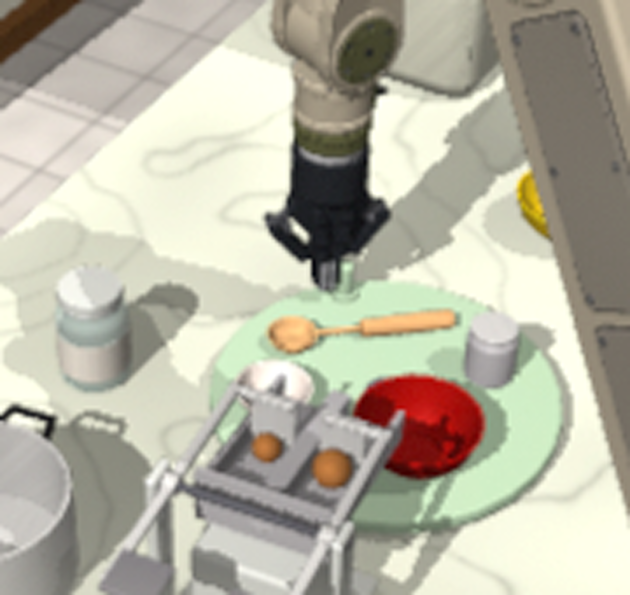

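View pics/t2.png

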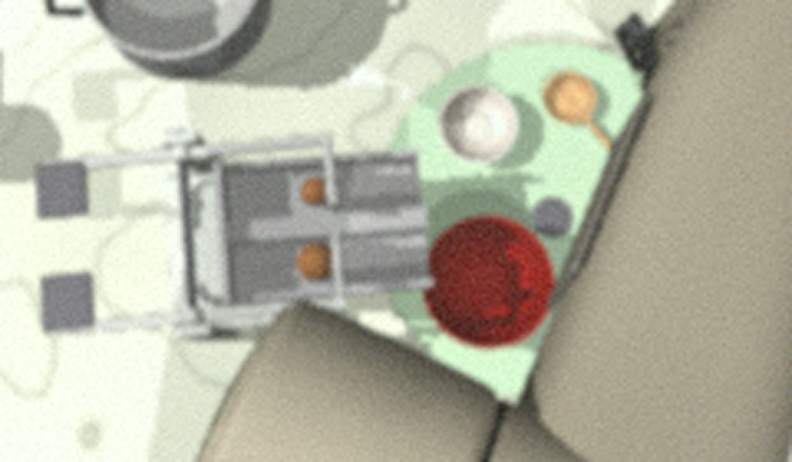

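```bash
python3 - <<'E'
from ov import *
T=lambda u,v,z:bp("top",205+(u+.5)/3.3-.5,160+(v+.5)/3.3-.5,z)
b=T(488,281,.08)[:2]
print(b,b-AX,np.hypot(*(b-AX)),np.degrees(np.arctan2(*(b-AX)[::-1])))
E=get_state();p=E['tcp_pos'];q=E['orientation'];print(p,2*np.degrees(np.arctan2(q[2],q[1])))
E
```

```text
[ 0.4557305  -0.04604847] [-0.0612695   0.06545153] 0.0896540774639343 133.10981785973019
[ 0.63667576 -0.20172007  0.21875823] 133.602973041505
```

```bash
python3 -m crank '[[-0.4,-2.6,0,0,0,1,0],[-0.75,-5.2,0,0,0,2,0],[-1,-7.8,0,0,0,3,0],[-1,-7.8,0,0,0,3,0],[-1,-7.8,0,0,0,3,0],[-1,-7.8,0,0,0,3,0],[-0.6,-3.9,0,0,0,1.5,0],[-0.2,-1.3,0,0,0,0.5,0]]';  python3 - <<'E'
from ov import *
import cv2
s=read_camera("side");t=read_camera("top")
cv2.imwrite("pics/t3r.png",t);cv2.imwrite("pics/s3r.png",s)
cv2.imwrite("pics/s3.png",cv2.resize(cv2.convertScaleAbs(s[90:260,260:440],alpha=1.3),None,fx=3.5,fy=3.5,interpolation=cv2.INTER_CUBIC))
cv2.imwrite("pics/t3.png",cv2.resize(cv2.convertScaleAbs(t[160:300,205:445],alpha=1.5),None,fx=3.3,fy=3.3,interpolation=cv2.INTER_CUBIC))
E
```

```text
clock: 7.25
tcp_pos: [0.6047, -0.2325, 0.2187]
orientation: [0.0, 0.525, 0.851, 0.0]
wrist_force: [0.7, 1.2, 0.6]
finger_gap: -0.0001
```

View pics/s3.png

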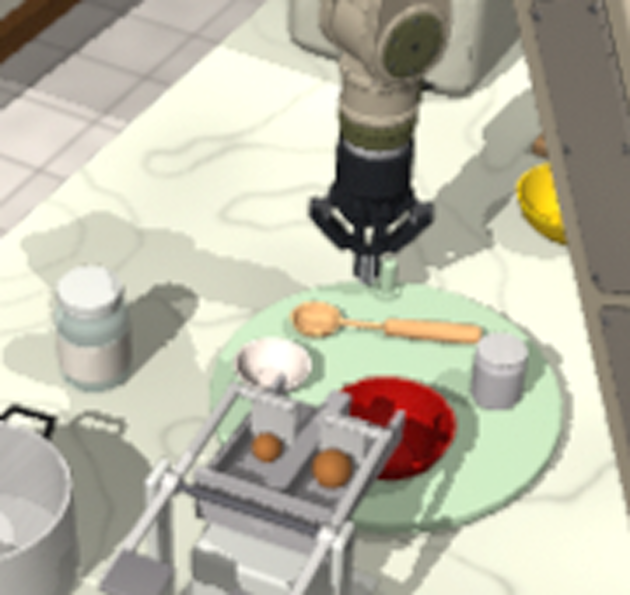

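View pics/t3.png

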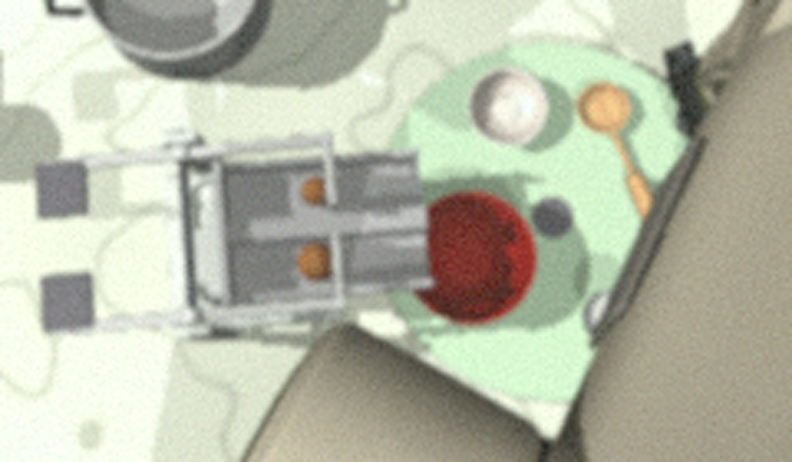

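```bash
python3 - <<'E'
from ov import *
T=lambda u,v,z:bp("top",205+(u+.5)/3.3-.5,160+(v+.5)/3.3-.5,z)
b=T(471,259,.08)[:2]
print(b,np.hypot(*(b-AX)),np.degrees(np.arctan2(*(b-AX)[::-1])))
for Y in(.07,.09,.11):
  c,s=np.cos(Y),np.sin(Y);d=b-np.array([.4745,.306]); print(Y,c*d[0]+s*d[1], -s*d[0]+c*d[1]+.295)
# lane direction from walnut and lane edges at mouth z .11+wall?
t=cv2.imread("pics/t3r.png");s=cv2.imread("pics/s3r.png")
m=model(b,(.659,-.155))
lane=[([disp(-.031,y,.11+max(0,.158*y)) for y in(-.05,.09)],(0,255,0))]
cv2.imwrite("pics/ot3.png",overlay("top",t,m[1:]+lane,(270,190,390,290),6))
cv2.imwrite("pics/os3.png",overlay("side",s,m[1:]+lane,(300,180,420,280),6))
E
```

```text
[ 0.47508898 -0.03091252] 0.09083433454983829 117.47752520695784
0.07 -0.022977083078318746 -0.04112861131970069
0.09 -0.029694611878757188 -0.04060187681219596
0.11 -0.03640026323036701 -0.039940906028598344
```

View pics/ot3.png

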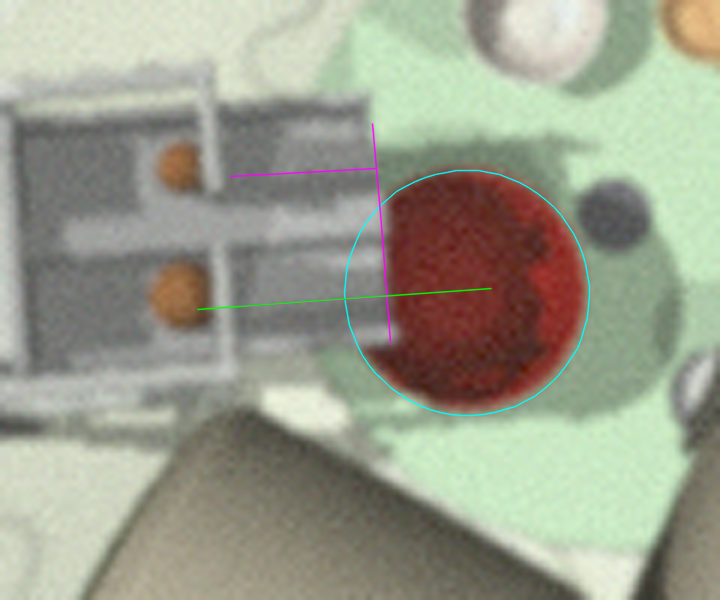

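View pics/os3.png

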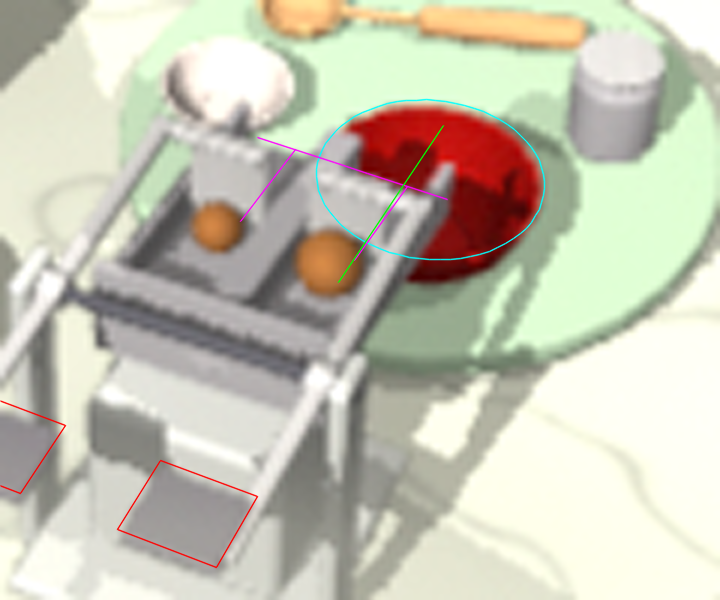

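```bash
python3 -m crank '[[-0.2,-1.3,0,0,0,0.5,0],[-0.2,-1.3,0,0,0,0.5,0],[-0.2,-1.3,0,0,0,0.5,0],[0,0,0,0,0,0,0],[0,1,0,0,0,0,0],[0,4,0,0,0,0,0],[0,10,0,0,0,0,0],[0,0,-20,0,0,0,0]]';  python3 - <<'E'
from ov import *
import ov
ov.YAW=.1;ov.O=np.array([.504,.0125])
t=read_camera("top");cv2.imwrite("pics/t4r.png",t)
m=model((.476,-.031),(.659,-.155))
lane=[([disp(-.031,y,.11+max(0,.158*y)) for y in(-.05,.09)],(0,255,0))]
cv2.imwrite("pics/ot4.png",overlay("top",t,m[1:]+lane,(270,190,390,290),6))
E
```

```text
clock: 8.35
tcp_pos: [0.6154, -0.2273, 0.2371]
orientation: [-0.002, 0.536, 0.844, -0.0]
wrist_force: [0.1, 0.2, -0.4]
finger_gap: -0.0001
```

View pics/ot4.png

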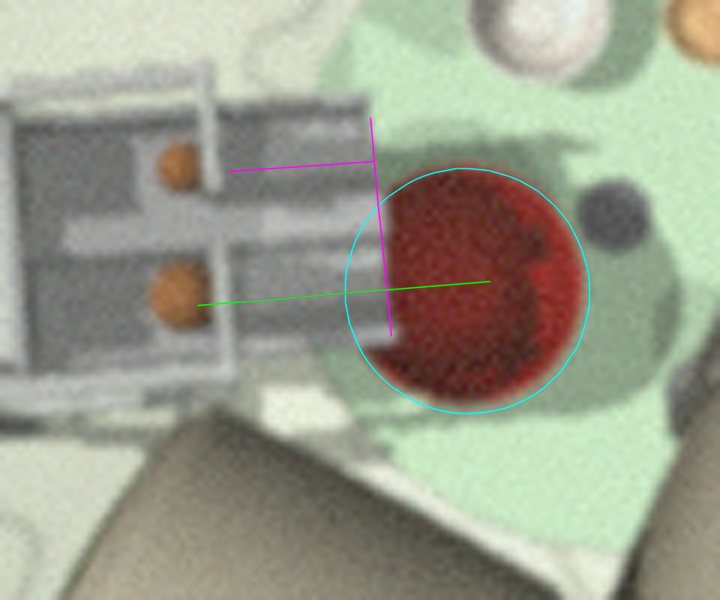

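```bash
python3 -m crank '[[0,0,-40,0,0,0,0],[0,0,-50,0,0,0,0],[0,0,-50,0,0,0,0],[0,0,-45,0,0,0,0],[46,4.8,0,0,0,0,0],[46,4.8,0,0,0,0,0],[46,4.8,0,0,0,0,0],[46,4.8,0,0,0,0,0]]'
```

```text
clock: 9.4
tcp_pos: [0.5541, -0.052, 0.4237]
orientation: [0.0, 0.536, 0.844, 0.0]
wrist_force: [0.9, 0.8, 0.6]
finger_gap: -0.0
```

```bash
python3 -m crank '[[46,4.8,0,0,0,0,0],[46,4.8,0,0,0,0,0],[46,4.8,0,0,0,0,0],[46,4.8,0,0,0,0,0],[46,4.8,0,0,0,0,0],[46,4.8,0,0,0,0,0],[0,0,0,0,0,9.7,0],[0,0,0,0,0,9.7,0]]';  python3 - <<'E'
from ov import *
import ov
ov.YAW=.1;ov.O=np.array([.504,.0125])
S=get_state();p=S['tcp_pos'];q=S['orientation'];print(p,2*np.degrees(np.arctan2(q[2],q[1])),S['clock'])
t=read_camera("top");s=read_camera("side");cv2.imwrite("pics/t5r.png",t)
m=model((.476,-.031),(.659,-.155))
tip=[(circ(p[:2],.003,p[2]-.173),(0,255,255))]
cv2.imwrite("pics/ot5.png",overlay("top",t,m+tip,(205,160,445,300),3.3))
cv2.imwrite("pics/os5.png",overlay("side",s,m+tip,(240,140,440,300),3.5))
E
```

```text
clock: 10.4
tcp_pos: [0.463, 0.2099, 0.4237]
orientation: [0.0, 0.672, 0.74, 0.0]
wrist_force: [-0.1, -0.7, 1.0]
finger_gap: 0.0004
[0.46300024 0.20988186 0.42372799] 95.54748705718804 10.4
```

View pics/os5.png

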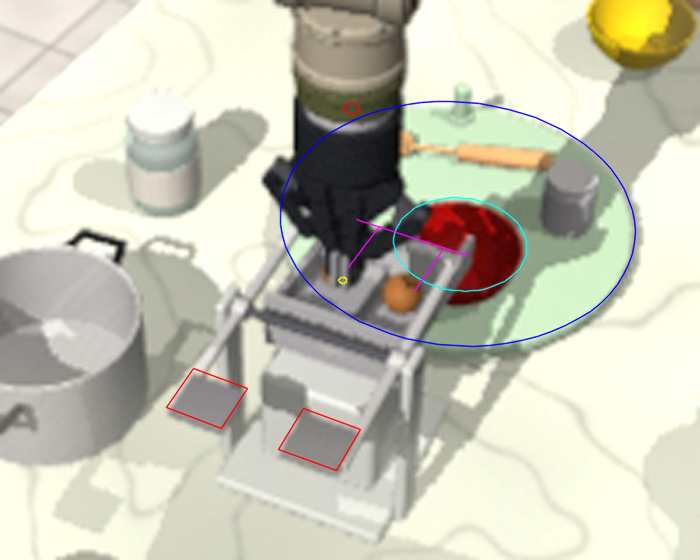

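View pics/ot5.png

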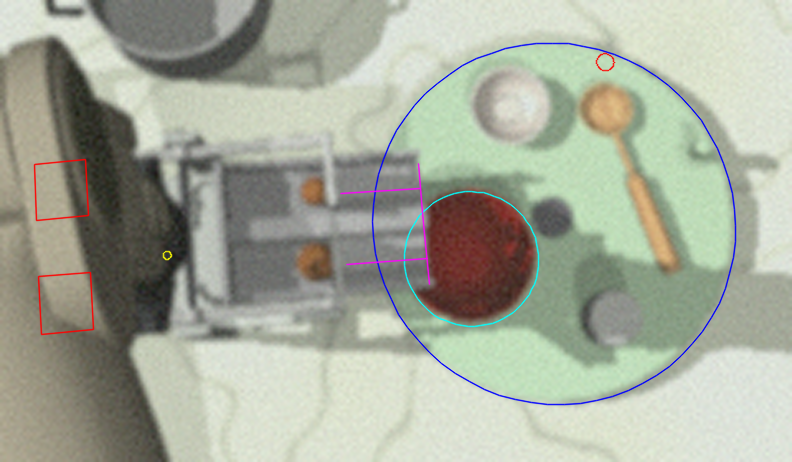

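```bash
python3 -m crank '[[30,-8,0,0,0,0,0],[35,-9,0,0,0,0,0],[30,-8,0,0,0,0,0],[0,0,20,0,0,0,0],[0,0,25,0,0,0,0],[0,0,10,0,0,0,0],[0,0,0,0,0,0,0],[0,0,0,0,0,0,0]]';  python3 - <<'E'
from ov import *
import ov
ov.YAW=.1;ov.O=np.array([.504,.0125])
S=get_state();p=S['tcp_pos'];q=S['orientation'];print(p,2*np.degrees(np.arctan2(q[2],q[1])),S['clock'],S['wrist_force'])
s=read_camera("side")
m=model((.476,-.031),(.659,-.155))
tip=[(circ(p[:2],.003,p[2]-.173),(0,255,255))]
cv2.imwrite("pics/os6.png",overlay("side",s,m[3:]+tip,(240,140,440,300),3.5))
E
```

```text
clock: 11.5
tcp_pos: [0.4293, 0.3007, 0.3696]
orientation: [0.0, 0.671, 0.742, 0.001]
wrist_force: [0.5, -0.5, 0.6]
finger_gap: 0.0
[0.42925782 0.30065685 0.36956866] 95.75849601616494 11.5 [ 0.53378297 -0.50663104  0.62779211]
```

View pics/os6.png

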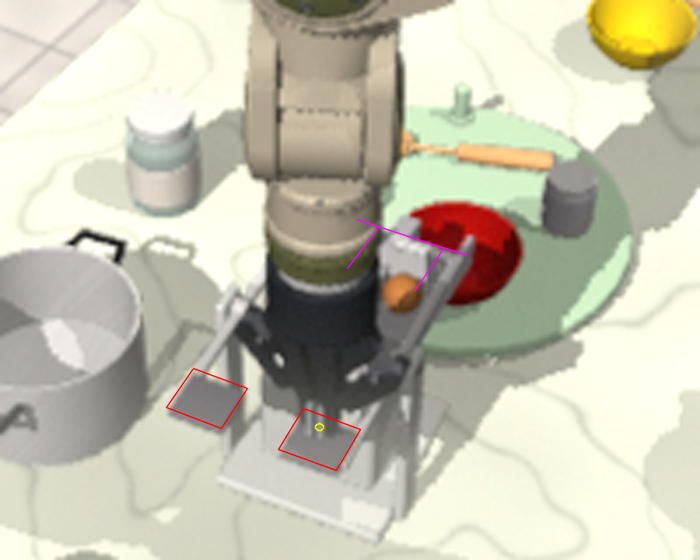

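```bash
python3 -m crank '[[0,0,8,0,0,0,0],[0,0,8,0,0,0,0],[0,0,9,0,0,0,0],[0,0,9,0,0,0,0],[0,0,9,0,0,0,0],[0,0,3,0,0,0,0],[0,0,1,0,0,0,0],[0,0,0,0,0,0,0]]';  python3 - <<'E'
from ov import *
s=read_camera("side");t=read_camera("top")
cv2.imwrite("pics/s7.png",overlay("side",s,[],(240,140,440,300),3.5))
cv2.imwrite("pics/t7.png",overlay("top",t,[],(205,160,445,300),3.3))
E
```

```text
clock: 12.55
tcp_pos: [0.4289, 0.3003, 0.3218]
orientation: [0.001, 0.671, 0.742, -0.0]
wrist_force: [-0.5, -2.2, 7.1]
finger_gap: -0.0003
```

View pics/s7.png

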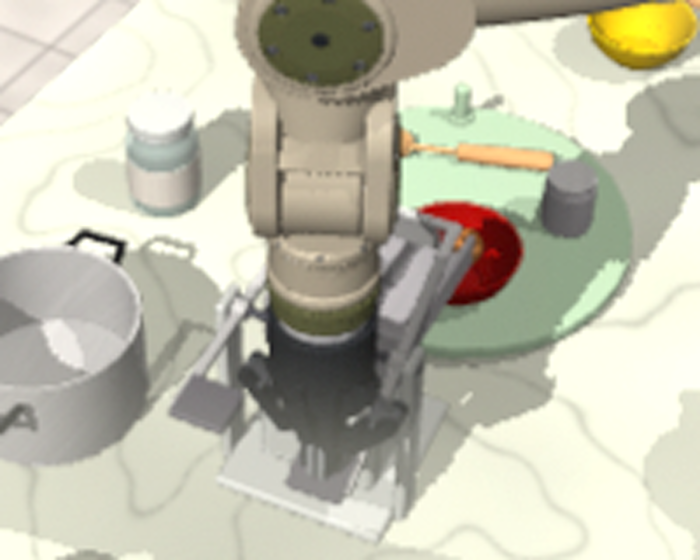

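View pics/t7.png

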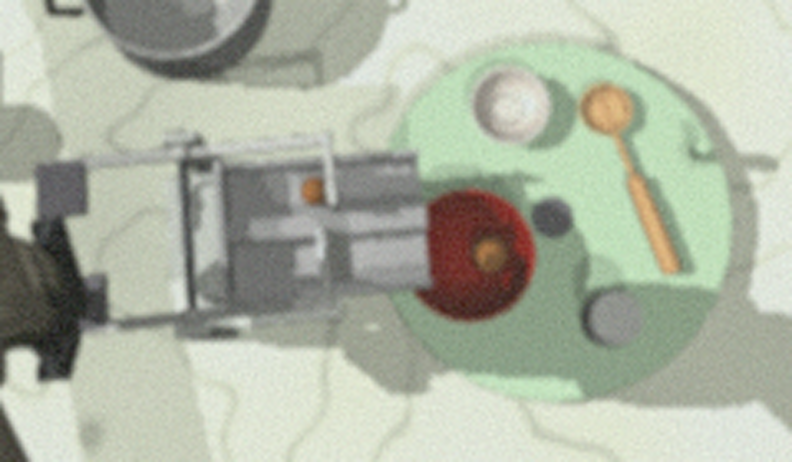

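The walnut is in the bowl (crop 490,254) and the hazelnut is still at (313,190). I'll let the lever up slowly and back off.

```bash
python3 -m crank '[[0,0,-6,0,0,0,0],[0,0,-7,0,0,0,0],[0,0,-7,0,0,0,0],[0,0,-7,0,0,0,0],[0,0,-7,0,0,0,0],[0,0,-8,0,0,0,0],[0,0,-20,0,0,0,0],[0,0,-30,0,0,0,0]]'; python3 -m crank '[[0,0,-40,0,0,0,0],[0,0,0,0,0,0,0],[0,0,0,0,0,0,0],[0,0,0,0,0,0,0],[0,0,0,0,0,0,0],[0,0,0,0,0,0,0],[0,0,0,0,0,0,0],[0,0,0,0,0,0,0]]';  python3 - <<'E'
from ov import *
s=read_camera("side");t=read_camera("top")
cv2.imwrite("pics/s8.png",overlay("side",s,[],(240,140,440,300),3.5))
cv2.imwrite("pics/t8.png",overlay("top",t,[],(205,160,445,300),3.3))
E
```

```text
clock: 13.65
tcp_pos: [0.4283, 0.2999, 0.4128]
orientation: [-0.0, 0.671, 0.741, -0.002]
wrist_force: [0.5, 0.2, -0.1]
finger_gap: 0.0001
clock: 14.65
tcp_pos: [0.4288, 0.3007, 0.4536]
orientation: [0.0, 0.671, 0.742, -0.0]
wrist_force: [0.1, -0.1, 0.2]
finger_gap: 0.0001
```

View pics/s8.png

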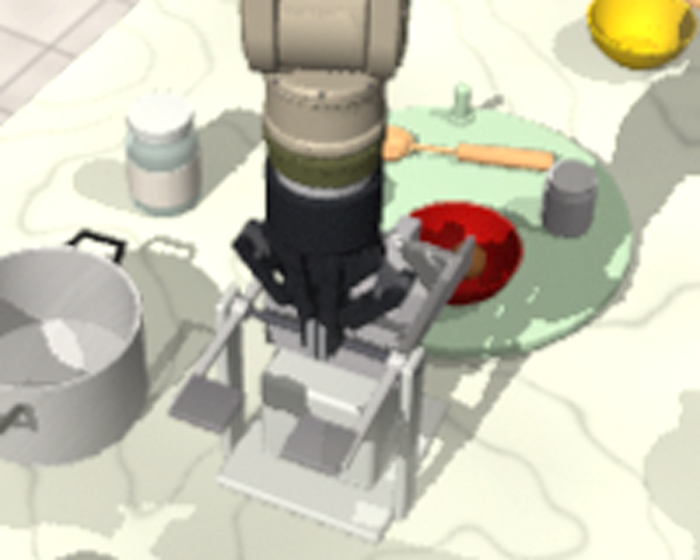

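View pics/t8.png

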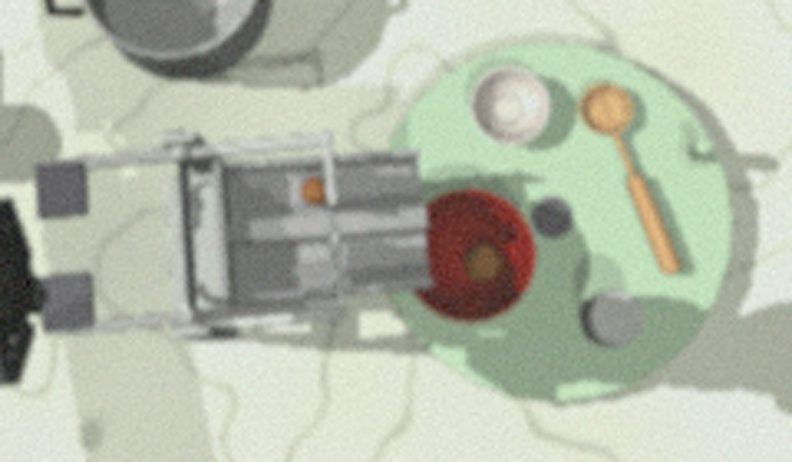

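Both levers are up, the walnut lies in the bowl at (485,262), the hazelnut is behind its gate at (313,190), and the arm is clear.

```bash
python3 -c "
from workcell import *
print(hand_in())"
```

```text
the job is handed in; nothing more can be done
None
```

The walnut is in the red bowl and the job is handed in, at about 15 s on the robot's clock against the 61 s limit.

- **Turntable:** I pushed the peg with the backs of the shut fingers and turned the disc clockwise by about 48°. The bowl ended up in front of the near lane, which held the walnut, within about 2 mm of the lane's centre line.
- **Lever:** I pressed the near pad down by roughly 35 mm, with about 7 N on the wrist. The walnut rolled out into the bowl, and I let the lever rise slowly before backing off.
- **Last pictures:**
  - The walnut is lying in the bowl.
  - The hazelnut is behind its gate.
  - Both levers are up, and the dish, tin and spoon are standing on the disc.
  - The gripper is about 95 mm above the pad and touching nothing.
- **What disagreed:** my estimates of the dispenser's yaw differed slightly (0.09 against 0.10 rad), which shifts the near mouth by about 3 mm. I settled on the value that fitted the picture of the lane. No check failed.

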